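# Scrap the bent connector shells through the sprung reject flap

## Task

Two of the five connector shells on the rubber mat have a bent cable spout: put both of them into the closed reject box by pushing its sprung flap inwards, holding it open with the gripper and letting the shell drop inside. Leave the three straight shells where they lie, let the flap close again, and finish clear of everything.

Things in the scene. Friction and masses are not known exactly. Their poses are not given: they have to be found in the camera images.
- reject_box: Fixed sheet-metal box, 180 wide (y), 200 mm deep (x). Origin: middle of the lower front edge, on the table; x from front to back, y to its left, z up. Front wall 90 mm high; from its top a face slopes up and back at 33 degrees from level, 160 mm long, to 177 mm height, with a flat top behind it. Walls 3 mm, inner floor at 4 mm. In the slope: a slot closed by the flap.
- slot_center (a point): Middle of the slot, in the plane of the slope, (75, 0, 138) mm in the box's frame, same axes. The slot runs 47 mm up and down the slope from here and 60 mm to either side. Enter it about square to the slope: tool 25 to 35 degrees from vertical, pointing down and to the box's +x, jaws closing along the box's y.
- guard_top (a point): Middle of the outer edge of a clear plastic guard, 120 mm wide and 4 mm thick, that stands 100 mm square out of the slope, 12 mm up the slope from the slot's upper edge. It overhangs the slot, so that it cannot be entered straight from above. Axes as the box's.
- flap_edge (a point): Middle of the lower, free edge of the sprung steel flap (114 wide, 90 long, 3 mm thick) that closes the slot. Shut, its outer face lies 1.5 mm below the slope. To drop a shell clear, hold the flap beyond 0.6 rad with the shell wholly below the slope at about the slot's middle, fingertips about 55 mm in, then open the jaws a little.
- flap (a joint): Angle of the flap: 0 shut, growing as it is pushed inwards about its hinge along the slot's upper edge; stop at 1.35 rad. Spring moment about 0.2 N m when shut, 0.28 N m at 1 rad; it shuts by itself. A shell laid on it does not open it.
- mat: Fixed black rubber mat, 250 (x) by 240 (y) by 3 mm thick, on the table; origin on its underside, 30 mm in +x from its centre. The five shells lie on it, at least 60 mm apart between centres, at any yaw.
- reject_a_center (a point): Reject A: aluminium connector shell lying flat, body 38 (x) by 20 (y) by 16 mm high, 50 g. The point is the middle of that body, 8 mm above the mat. A 10 mm thick cable spout leaves its +x end and 4 mm out is bent 43 degrees in the flat towards its +y: its tip is 40 mm ahead in x and 16 mm to that side of the point.
- reject_b_center (a point): Reject B: aluminium connector shell lying flat, body 38 (x) by 20 (y) by 16 mm high, 50 g. The point is the middle of that body, 8 mm above the mat. A 10 mm thick cable spout leaves its +x end and 4 mm out is bent 43 degrees in the flat towards its -y: its tip is 40 mm ahead in x and 16 mm to that side of the point.
- good_a_center (a point): Good shell: aluminium connector shell lying flat, body 38 (x) by 20 (y) by 16 mm high, 50 g. The point is the middle of that body, 8 mm above the mat. Its 10 mm thick cable spout leaves the middle of the +x end straight along x, 22 mm long. Stays where it is.
- good_b_center (a point): Good shell: aluminium connector shell lying flat, body 38 (x) by 20 (y) by 16 mm high, 50 g. The point is the middle of that body, 8 mm above the mat. Its 10 mm thick cable spout leaves the middle of the +x end straight along x, 22 mm long. Stays where it is.
- good_c_center (a point): Good shell: aluminium connector shell lying flat, body 38 (x) by 20 (y) by 16 mm high, 50 g. The point is the middle of that body, 8 mm above the mat. Its 10 mm thick cable spout leaves the middle of the +x end straight along x, 22 mm long. Stays where it is.
Things that resemble listed ones, but are neither listed nor needed, are in the scene too. What is shaped like the part that bears reject_b_center but turquoise or yellow is not meant.

How it is judged:
On the way, in this order (a step that is already met when the one before it is completed fails the run):
1. one bent shell is inside the reject box (((x of reject_a_center in the frame of reject_box between 0.003 and 0.197 m and y of reject_a_center in the frame of reject_box between -0.087 and 0.087 m and z of reject_a_center in the frame of reject_box between 0 and 0.07 m) or (x of reject_b_center in the frame of reject_box between 0.003 and 0.197 m and y of reject_b_center in the frame of reject_box between -0.087 and 0.087 m and z of reject_b_center in the frame of reject_box between 0 and 0.07 m))), for 0.2 s.
2. both bent shells are inside the reject box (x of reject_a_center in the frame of reject_box between 0.003 and 0.197 m and y of reject_a_center in the frame of reject_box between -0.087 and 0.087 m and z of reject_a_center in the frame of reject_box between 0 and 0.07 m and x of reject_b_center in the frame of reject_box between 0.003 and 0.197 m and y of reject_b_center in the frame of reject_box between -0.087 and 0.087 m and z of reject_b_center in the frame of reject_box between 0 and 0.07 m), for 0.2 s.
At the end, for the whole second after the job is handed in: Both bent shells lie at rest on the floor inside the reject box (centres within its walls and less than 70 mm above the table), the flap is shut (under 0.1 rad), and the straight shells have moved less than 30 mm and lie at rest (all of step 2 and value of joint flap below 0.1 rad and linear speed of each of reject_a, reject_b, good_a, good_b, good_c below 0.03 m/s and distance of each of good_a_center, good_b_center, good_c_center from where it was at the start of the episode below 0.03 m); the robot touches nothing.
It fails at once if a straight shell is moved 30 mm or more from its place (distance of any of good_a_center, good_b_center, good_c_center from where it was at the start of the episode above 0.03 m).
It also fails if it takes over 67 s, if anything falls off the work surface, if the arm or the gripper's body presses on something with over 40 N, if the wrist force passes 120 N, or if a joint passes its speed limit or range.

## Robot

A 6-joint arm with a two-finger parallel gripper is mounted at the origin on the work surface. World frame = base frame: x ahead of the robot, y to its left, z up, the work surface at z = 0. Lengths are in m, angles in rad, forces in N, time in s.
With the tool pointing down it reaches from about 0.3 to 0.875 m from the base axis. Payload 6.4 kg.
Tool frame: the origin (TCP) lies on the centre line of the jaws, within the pads' length; the fingertips stand 17 mm ahead of it and the grasp point (between the pads) lies 2 mm behind it; z points along the fingers, x is the direction in which the jaws open and shut, and the axes are right-handed (so a half turn about z gives the same grasp; the last joint's range is limited). The gripper opens to 85 mm and grips with 20 to 120 N. Pads are 22 mm wide; open, the fingers measure 114 mm over their backs; the gripper's body (76 mm by 85 mm) begins 54 mm behind the grasp point. The pads swing forward as they close: fully open they stand 13 mm farther back than shut.
Start: joints at [-1.401, 0.181, 1.607, -0, 1.354, -0.206], TCP at [0.211, -0.535, 0.248] pointing down, gripper open.
Joint ranges: [-2.99, 2.99], [-0.89, 2.07], [0.3, 2.58], [-1.14, 4.28], [0, 2.63], [-3.12, 3.12]. Speed limits (rad/s): [2.57, 2.57, 3.01, 3.14, 3.14, 3.14].

## Interface

Orientations are given as a unit quaternion [w, x, y, z].
In Python, from bench import ctrl gives the robot as it stands.
- The arm moves only by the tool servo_tool, never from a script. Its argument "increments" is text: rows parted by semicolons, each of 5 numbers parted by spaces: the shift along the tool's x, y, z in cm, then the turn about the tool's z in rad, then the opening, from 0 (shut) to 1 (fully open). In form: dx dy dz yaw gripper; .... A call has 1 to 10 rows; each row shifts and turns the commanded pose from where the row before left it, along the tool's axes as they then stand; what a row does not reach is not made up. A row lasts 1/8 s, in which the tool goes at most 62.5 mm and 10.7 degrees, less where a joint would pass 70% of its speed; a pose out of reach is approached as far as the arm can. A call is refused whole if a number of a shift passes 6.25 or a number of a turn 0.188, either way. A call with a gripper value outside its range is refused whole. The fingers move at their own pace and stop on an object; the grip force is fixed at half the most. Time passes only in rows, so rows that do not move let the fingers close. It gives the time, the measured TCP pose, the force and the opening at its end, in the units of the state.
- ctrl.get_obs(): the state, without advancing time (a new reading comes with each control period).
- ctrl.camera(name): name is "side" or "top" or "wrist"; returns (picture, depth): 420x560x3 uint8, red, green, blue; 420x560 float32, m along the optical axis (not along the pixel's ray), 0 where there is no reading.
- ctrl.camera_params(name): a dict with "mtx" (3x3 intrinsics, pixels), "position" and "attitude" of the camera in the world; the wrist camera has in their place "tool_from_camera" (4x4, takes a point from camera to tool coordinates, whose origin is the TCP and whose axes are the tool frame's). Camera axes: x right, y down, z forward; pixel columns grow to the right and rows downward; lengths in m; the calibration is good to about 2 mm. A picture is of the moment at which its call begins: read the wrist's pose just before it. camera_params takes no time and is no camera call.
- ctrl.hand_in(): hands the job in, once; it reports no verdict.
The state is a dict: "time_s": time; "q": joint angles; "dq": joint speeds; "joint_efforts": joint torques, N m; "eef_pos": TCP position; "eef_rot": TCP orientation; "wrist_force": force on the tool from outside, world axes, zero at the start; "torque": the same for the moment, N m; "opening": opening from 0.0 (shut) to 1.0 (fully open).
Only numpy, scipy, OpenCV 4.12 (cv2) and the standard library are available. Lean on these libraries where they do the work, as an engineer would, in place of code of your own. Each camera call takes 0.05 s, during which the arm holds its last target.

## Working session

There is one attempt and no reset: what is moved stays moved. The work goes in short steps, Python scripts to look and compute and a tool call to move; the robot and the scene stay as the last step left them, time stands still between calls to the robot, and variables do not carry over. Pictures are saved under pics/ and viewed, and the job is handed in when it is done.

Besides the shell and the picture viewer there is one more tool, called after "Emit:" by a JSON object that holds its "fn" and its "kwargs", one argument or row to a line. servo_tool: Moves the arm, as the interface text tells. Its arguments: {"type":"object","properties":{"increments":{"type":"string"}},"required":["increments"]}

```bash
ls; mkdir -p pics
cat > h.py <<'E'
import numpy as np,cv2
from bench import ctrl
from scipy.spatial.transform import Rotation as R
def q2m(q): return R.from_quat([q[1],q[2],q[3],q[0]]).as_matrix()
def snap(n):
    o=ctrl.get_obs();p=ctrl.camera_params(n);im,d=ctrl.camera(n)
    if n=='wrist':
        T=np.eye(4);T[:3,:3]=q2m(o['eef_rot']);T[:3,3]=o['eef_pos'];T=T@np.array(p['tool_from_camera'])
    else:
        T=np.eye(4);a=np.array(p['attitude'],float);T[:3,:3]=a if a.shape==(3,3) else q2m(a);T[:3,3]=p['position']
    return im,d,np.array(p['mtx']),T
def save(name,n):
    im,d,K,T=snap(n);cv2.imwrite(f'pics/{name}.png',im[:,:,::-1]);np.savez(f'pics/{name}.npz',im=im,d=d,K=K,T=T);return im,d,K,T
def cloud(d,K,T):
    v,u=np.mgrid[:d.shape[0],:d.shape[1]]
    P=np.stack([(u-K[0,2])/K[0,0]*d,(v-K[1,2])/K[1,1]*d,d],-1)
    W=P@T[:3,:3].T+T[:3,3];W[d<=0]=np.nan;return W
def ray(u,v,z,K,T):
    r=T[:3,:3]@np.array([(u-K[0,2])/K[0,0],(v-K[1,2])/K[1,1],1]);s=(z-T[2,3])/r[2];return T[:3,3]+s*r
E
python3 - <<'E'
from h import *
for n in ('top','side'):
    im,d,K,T=save(n+'0',n);print(n,ctrl.camera_params(n))
print(ctrl.get_obs())
E
```

```text
pics
top {'mtx': array([[388.77917828,   0.        , 283.2233794 ],
       [  0.        , 388.77917828, 214.44089239],
       [  0.        ,   0.        ,   1.        ]]), 'position': array([0.41847701, 0.00593158, 0.94776726]), 'attitude': array([-0.08767222,  0.73752589, -0.66510806,  0.07746227])}
side {'mtx': array([[538.18216242,   0.        , 275.59025817],
       [  0.        , 538.18216242, 205.86527286],
       [  0.        ,   0.        ,   1.        ]]), 'position': array([ 0.3983189 , -0.70541271,  1.01127385]), 'attitude': array([-0.35102113,  0.92546946, -0.12946167,  0.05941478])}
{'time_s': 0.1, 'q': array([-1.40129845e+00,  1.81477746e-01,  1.60792820e+00, -4.59516444e-06,
        1.35378049e+00, -2.06321697e-01]), 'dq': array([-0.00156511, -0.00152931, -0.00172271,  0.00255422, -0.00111513,
        0.00047146]), 'joint_efforts': array([-1.43707266e-04, -4.45882130e+01, -3.52239454e+01, -1.44479823e-04,
        4.18251730e-03, -1.11971147e-05]), 'eef_pos': array([ 0.21096667, -0.53438945,  0.24745827]), 'eef_rot': array([-5.72208747e-04,  8.26751195e-01, -5.62567175e-01, -5.54632145e-04]), 'wrist_force': array([ 0.39738909, -0.2931798 ,  0.48915742]), 'torque': array([ 0.04501133, -0.03502655, -0.041332  ]), 'opening': 0.999227462904592}
```

View pics/top0.png

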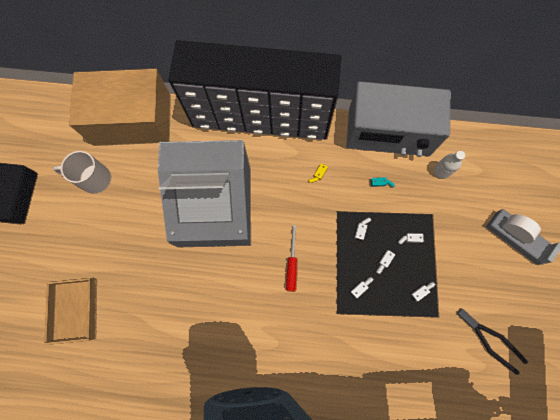

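View pics/side0.png

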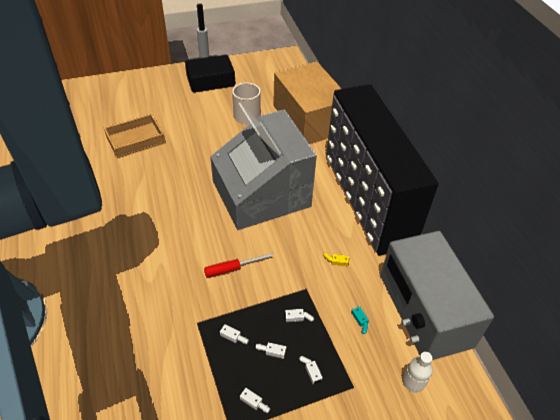

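Run:
```python
import cv2
a=cv2.imread('pics/top0.png')[205:325,325:445];b=cv2.imread('pics/side0.png')[285:420,190:360]
cv2.imwrite('pics/topz.png',cv2.resize(a,None,fx=5,fy=5,interpolation=2));cv2.imwrite('pics/sidez.png',cv2.resize(b,None,fx=4.4,fy=4.4,interpolation=2))
a=cv2.imread('pics/top0.png')[130:255,150:262]
cv2.imwrite('pics/boxz.png',cv2.resize(a,None,fx=4.8,fy=4.8,interpolation=2))
```

```text
(no output)
```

View pics/topz.png

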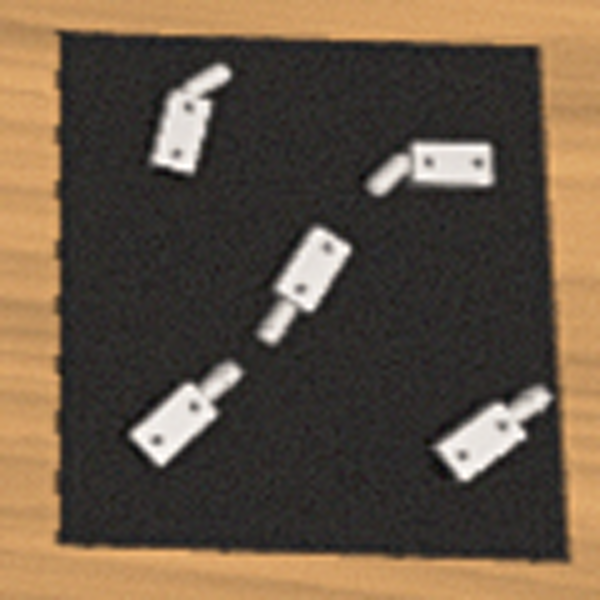

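View pics/sidez.png

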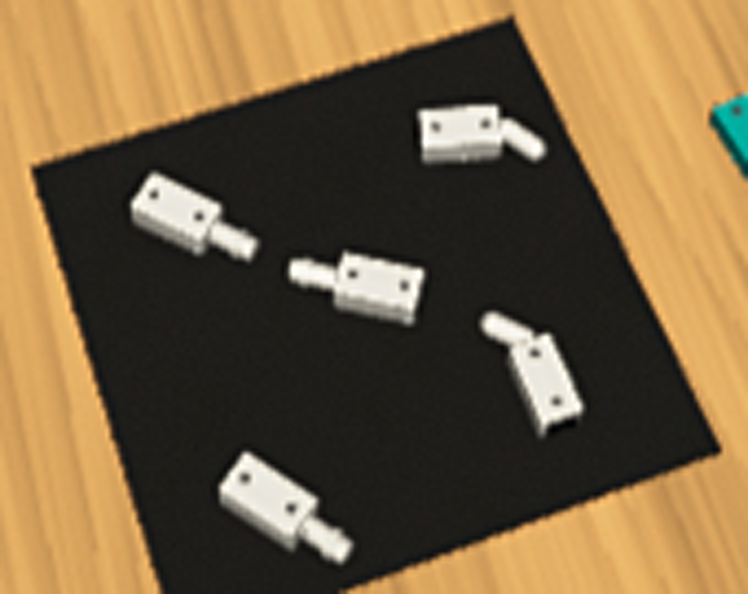

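View pics/boxz.png

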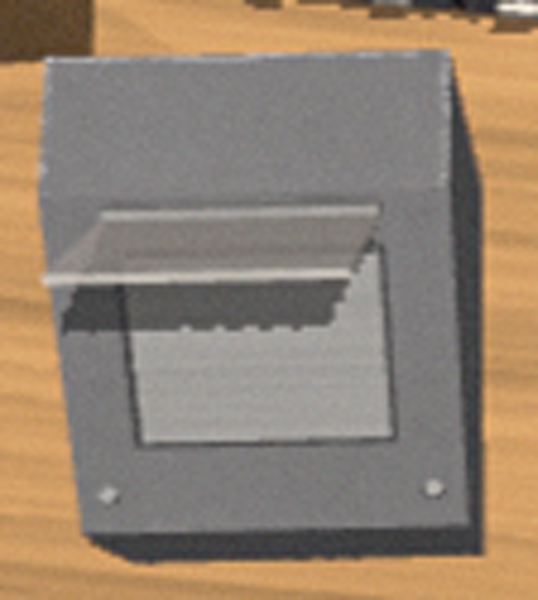

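Run:
```python
from h import *
for n in ['top0']:
    f=np.load(f'pics/{n}.npz');K,T,d=f['K'],f['T'],f['d']
    for nm,a,b in [('B',(189,107),(177,154)),('A',(428,162),(478,163)),('gmid',(327,246),(301,288)),('gBL',(195,407),(156,440)),('gBR',(502,426),(462,455))]:
        P=[ray(x/5-.4+325,y/5-.4+205,.019,K,T) for x,y in (a,b)]
        v=P[0]-P[1];print(nm,(P[0]+P[1])/2,np.linalg.norm(v),'yaw',np.degrees(np.arctan2(v[1],v[0])))
    for nm,(x,y),z in [('fl',(85,533),.09),('fr',(470,523),.09),('bl',(45,60),.177),('br',(448,50),.177),('screwL',(109,495),.1),('slotBL',(139,443),.112),('slotBR',(395,437),.112),('guardL',(45,281),.254),('guardR',(350,275),.254)]:
        print(nm,ray(x/4.8-.4+150,y/4.8-.4+130,z,K,T))
    W=cloud(d,K,T)
    # scene heights
    for nm,(u,v) in dict(cab=(255,65),cabf=(255,120),psu=(400,95),boxtop=(205,160),slope=(242,215),mug=(85,160),block=(115,95),bottle=(458,157),mat=(400,270)).items(): print(nm,W[v,u])
    # slope fit
    uu=[];
    m=np.zeros(d.shape,bool);m[233:242,172:245]=1;m[195:240,237:243]=1
    P=W[m];P=P[~np.isnan(P).any(1)];c=np.median(P,0);r=None
    for _ in range(5):
        k=np.ones(len(P),bool) if r is None else abs(r)<.004
        c=P[k].mean(0);_,_,V=np.linalg.svd(P[k]-c);nrm=V[2]*np.sign(V[2][2]);r=(P-c)@nrm
    print('slope n',nrm,c,k.sum(),'tilt',np.degrees(np.arccos(nrm[2])),'box yaw',np.degrees(np.arctan2(-nrm[1],-nrm[0])))
```

```text
B [ 0.61803328 -0.16171209  0.019     ] 0.024262271544518238 yaw -10.630946663557596
A [ 0.61566914 -0.29255282  0.019     ] 0.024151601722240235 yaw 94.73831534563492
gmid [ 0.55806216 -0.2277747   0.019     ] 0.024314144839936786 yaw -28.296088753644838
gBL [ 0.47772142 -0.16619232  0.019     ] 0.024342866814946146 yaw -45.36058033804177
gBR [ 0.48469772 -0.30934983  0.019     ] 0.02387488925321684 yaw -50.1592524655262
fl [0.5356405 0.2804851 0.09     ]
fr [0.55875453 0.10279308 0.09      ]
bl [0.73213806 0.30700813 0.177     ]
br [0.75521647 0.12926709 0.177     ]
screwL [0.55296654 0.26930313 0.1       ]
slotBL [0.57643277 0.25598286 0.112     ]
slotBR [0.59129491 0.13952585 0.112     ]
guardL [0.60954381 0.26054785 0.254     ]
guardR [0.62412413 0.14287854 0.254     ]
cab [0.91006123 0.11897036 0.21846244]
cabf [0.85140734 0.12186074 0.08266389]
psu [ 0.92421203 -0.21277055  0.13195365]
boxtop [0.70215526 0.20326208 0.1764722 ]
slope [0.60478006 0.11811885 0.11855499]
mug [0.72209543 0.53571998 0.03909192]
block [0.86197116 0.45301768 0.12192345]
bottle [ 0.7946783  -0.35761318  0.10686596]
mat [ 0.53466127 -0.26353239  0.00192301]
slope n [-0.54303117 -0.06870019  0.8368975 ] [0.56853633 0.17319122 0.10237455] 794 tilt 33.186060719991566 box yaw 7.210323110929208
```

Emit:
{"fn": "servo_tool", "kwargs": {
  "increments": "-1.98 -5.15 0 0 1; -1.98 -5.15 0 0 1; -1.98 -5.15 0 0 1; -1.98 -5.15 0 0 1; -1.98 -5.15 0 0 1; -1.98 -5.15 0 0 1; -1.98 -5.15 0 0 1; -1.98 -5.15 0 0 1; -1.98 -5.15 0 0 1; -1.98 -5.15 0 0 1"
}}

```text
time_s: 1.35
eef_pos: [0.6184, -0.1602, 0.2478]
eef_rot: [0.0, 0.827, -0.563, -0.0]
wrist_force: [-0.3, -1.1, 0.0]
opening: 0.996
```

Emit:
{"fn": "servo_tool", "kwargs": {
  "increments": "0 0 0 0.187 1; 0 0 0 0.187 1; 0 0 0 0.186 1; 0 0 0 0 1"
}}

```text
time_s: 1.85
eef_pos: [0.6172, -0.1615, 0.2477]
eef_rot: [-0.0, -0.64, 0.769, 0.0]
wrist_force: [0.1, -0.3, 0.6]
opening: 1.003
```

```bash
cat >> h.py <<'E'
def st():
    o=ctrl.get_obs();M=q2m(o['eef_rot']);x,z=M[:,0],M[:,2]
    print('t',round(o['time_s'],2),'pos',np.round(o['eef_pos'],4),'q',np.round(o['q'],3),'F',np.round(o['wrist_force'],1),'op',round(o['opening'],3))
    print('toolx az',round(np.degrees(np.arctan2(x[1],x[0])),2),'toolx z',round(x[2],4),'tilt',round(np.degrees(np.arccos(-z[2])),2),'tilt az',round(np.degrees(np.arctan2(z[1],z[0])),1))
    return o,M
def rel(p):
    o=ctrl.get_obs();M=q2m(o['eef_rot']);print('tool-axes cm',np.round(100*M.T@(np.array(p)-o['eef_pos']),2))
E
python3 - <<'E'
from h import *
st();save('w1','wrist')
E
```

```text
t 1.85 pos [ 0.6172 -0.1615  0.2477] q [-0.442  0.32   1.438  0.     1.385  1.312] F [ 0.1 -0.3  0.6] op 1.003
toolx az -100.45 toolx z -0.0003 tilt 0.06 tilt az 152.6
```

View pics/w1.png

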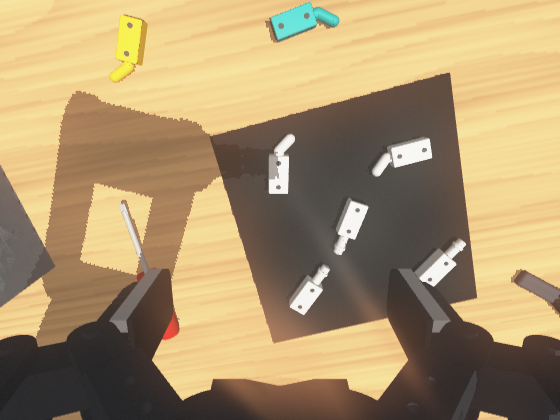

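Run:
```python
import cv2
a=cv2.imread('pics/w1.png')[125:205,255:445]
cv2.imwrite('pics/w1z.png',cv2.resize(a,None,fx=4.2,fy=4.2,interpolation=2))
```

```text
(no output)
```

View pics/w1z.png

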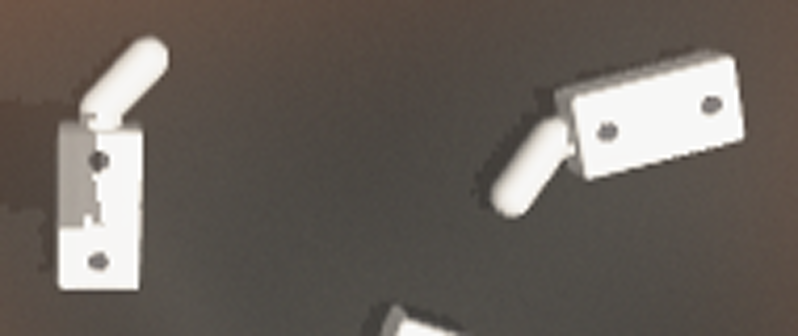

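Run:
```python
from h import *
f=np.load('pics/w1.npz');K,T=f['K'],f['T']
for nm,a,b in [('B',(98,160),(98,261)),('A',(607,131),(711,104))]:
    P=[ray(x/4.2-.4+255,y/4.2-.4+125,.019,K,T) for x,y in (a,b)]
    v=P[0]-P[1];c=(P[0]+P[1])/2;print(nm,c,np.linalg.norm(v),'yaw',np.degrees(np.arctan2(v[1],v[0])))
c=P
rel([.6185,-.1612,.03])
```

```text
B [ 0.61789018 -0.16071867  0.019     ] 0.02411028118836385 yaw -10.515522517994988
A [ 0.61599733 -0.29196812  0.019     ] 0.02416061528025397 yaw 94.48414196162788
tool-axes cm [-0.05 -0.14 21.78]
```

Emit:
{"fn": "servo_tool", "kwargs": {
  "increments": "-0.05 -0.57 4 0 0.7; 0 0 5 0 0.7; 0 0 5 0 0.7; 0 0 4 0 0.7; 0 0 2.5 0 0.7; 0 0 1.3 0 0.7; 0 0 0.87 0 0.7; 0 0 0 0 0.7"
}}

```text
time_s: 2.9
eef_pos: [0.6233, -0.1623, 0.0218]
eef_rot: [0.0, -0.639, 0.769, -0.0]
wrist_force: [0.1, -0.3, -0.1]
opening: 0.704
```

Run:
```python
from h import *
st();save('s1','side');save('w2','wrist')
```

```text
t 2.9 pos [ 0.6233 -0.1623  0.0218] q [-0.439  0.6    1.544 -0.     0.996  1.316] F [ 0.1 -0.3 -0.1] op 0.704
toolx az -100.51 toolx z 0.0001 tilt 0.01 tilt az -28.0
```

View pics/w2.png

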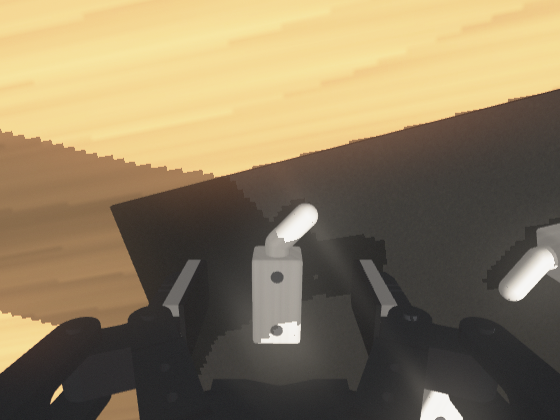

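Emit:
{"fn": "servo_tool", "kwargs": {
  "increments": "0 0 0 0 0; 0 0 0 0 0; 0 0 0 0 0; 0 0 0 0 0; 0 0 -0.5 0 0; 0 0 -2 0 0; 0 0 -5 0 0; 0 0 -6 0 0; 0 0 -6 0 0; 0 0 -6 0 0"
}}

```text
time_s: 4.25
eef_pos: [0.6228, -0.162, 0.28]
eef_rot: [0.0, -0.639, 0.769, -0.001]
wrist_force: [1.3, -0.2, -1.5]
opening: 0.218
```

Run:
```python
from h import *
st();save('w3','wrist')
rel([.80,.08,.40])
```

```text
t 4.25 pos [ 0.6228 -0.162   0.28  ] q [-0.439  0.307  1.389  0.     1.444  1.316] F [ 1.3 -0.2 -1.5] op 0.218
toolx az -100.55 toolx z 0.0002 tilt 0.07 tilt az -23.1
tool-axes cm [-27.07 -12.8  -10.87]
```

View pics/w3.png

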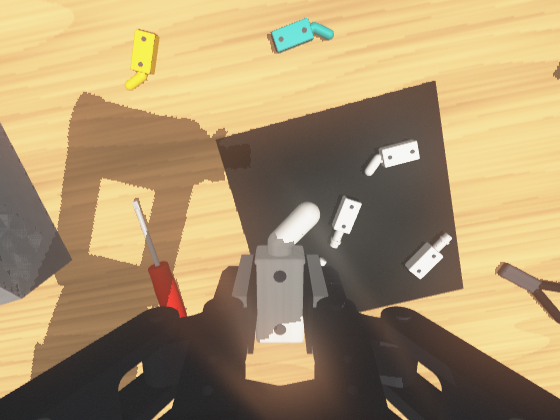

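Emit:
{"fn": "servo_tool", "kwargs": {
  "increments": "0 0 -1.4 -0.173 0; 0 0 -1.4 -0.173 0; 0 0 -1.4 -0.173 0; 0 0 -1.4 -0.173 0; 0 0 -1.4 -0.173 0; 0 0 -1.4 -0.173 0; 0 0 -1.4 -0.173 0; 0 0 -1.4 -0.173 0; 0 0 -1.4 -0.173 0; 0 0 -1.4 -0.173 0"
}}

```text
time_s: 5.55
eef_pos: [0.6228, -0.162, 0.4179]
eef_rot: [0.0, 1.0, -0.01, 0.0]
wrist_force: [0.1, -0.8, -1.4]
opening: 0.216
```

Emit:
{"fn": "servo_tool", "kwargs": {
  "increments": "0 0 0 -0.173 0; 0 0 0 -0.173 0; 0 0 0 -0.173 0; 0 0 0 -0.173 0; 0 0 0 -0.173 0; 0 0 0 -0.173 0; 0 0 0 -0.173 0; 0 0 0 -0.173 0; 0 0 0 -0.173 0; 0 0 0 -0.17 0"
}}

```text
time_s: 6.8
eef_pos: [0.6228, -0.1621, 0.4174]
eef_rot: [0.0, 0.657, 0.754, 0.0]
wrist_force: [0.6, 0.7, -0.7]
opening: 0.211
```

Run:
```python
from h import *
st();rel([.679,.208,.42])
```

```text
t 6.8 pos [ 0.6228 -0.1621  0.4174] q [-0.439  0.257  1.184 -0.     1.701 -2.146] F [ 0.6  0.7 -0.7] op 0.211
toolx az 97.84 toolx z -0.0003 tilt 0.03 tilt az -26.9
tool-axes cm [35.89 10.62 -0.26]
```

Emit:
{"fn": "servo_tool", "kwargs": {
  "increments": "4.5 1.3 0 0 0; 4.5 1.3 0 0 0; 4.5 1.3 0 0 0; 4.5 1.3 0 0 0; 4.5 1.3 0 0 0; 4.5 1.3 0 0 0; 4.5 1.3 0 0 0; 4.4 1.5 0 0 0; 0 0 0 0 0"
}}

```text
time_s: 7.92
eef_pos: [0.6806, 0.2112, 0.4167]
eef_rot: [-0.0, 0.657, 0.753, 0.0]
wrist_force: [0.4, -1.0, 0.2]
opening: 0.217
```

Emit:
{"fn": "servo_tool", "kwargs": {
  "increments": "0 3 0 0 0; 0 3 0 0 0; 0 3 0 0 0; 0 3 0 0 0"
}}

```text
time_s: 8.43
eef_pos: [0.8008, 0.222, 0.4177]
eef_rot: [0.0, 0.66, 0.752, 0.0]
wrist_force: [1.4, 0.6, -0.8]
opening: 0.218
```

Run:
```python
from h import *
st()
```

```text
t 8.43 pos [0.8008 0.222  0.4177] q [ 0.128  0.785  0.435 -0.     1.921 -1.573] F [ 1.4  0.6 -0.8] op 0.218
toolx az 97.46 toolx z -0.0004 tilt 0.04 tilt az -21.4
```

Emit:
{"fn": "servo_tool", "kwargs": {
  "increments": "0 2 0 0 0; 0 2 0 0 0; 0 2 0 0 0; 0 2 0 0 0"
}}

```text
time_s: 8.93
eef_pos: [0.8404, 0.2227, 0.4014]
eef_rot: [0.011, 0.659, 0.752, 0.016]
wrist_force: [-1.0, -1.2, -0.6]
opening: 0.215
```

Run:
```python
from h import *
st()
```

```text
t 8.93 pos [0.8404 0.2227 0.4014] q [ 0.121  0.889  0.298  0.005  1.915 -1.579] F [-1.  -1.2 -0.6] op 0.215
toolx az 97.51 toolx z 0.0045 tilt 2.28 tilt az 14.0
```

Emit:
{"fn": "servo_tool", "kwargs": {
  "increments": "0 5 -3 0 0; 0 5 -3 0 0"
}}

```text
time_s: 9.18
eef_pos: [0.8543, 0.2141, 0.426]
eef_rot: [0.032, 0.658, 0.751, 0.047]
wrist_force: [0.0, 0.1, -0.2]
opening: 0.216
```

Run:
```python
from h import *
st()
```

```text
t 9.18 pos [0.8543 0.2141 0.426 ] q [ 0.106  0.862  0.298  0.017  1.87  -1.59 ] F [ 0.   0.1 -0.2] op 0.216
toolx az 97.56 toolx z 0.0133 tilt 6.47 tilt az 14.3
```

Emit:
{"fn": "servo_tool", "kwargs": {
  "increments": "-4.4 0.4 0 0 0; -4.4 0.4 0 0 0; -4.4 0.4 0 0 0; 0 5 -3 0 0; 0 5 -3 0 0; 0 5 -3 0 0"
}}

```text
time_s: 9.93
eef_pos: [0.8897, 0.0914, 0.4708]
eef_rot: [0.071, 0.655, 0.747, 0.088]
wrist_force: [-0.6, 0.9, 0.0]
opening: 0.213
```

Run:
```python
from h import *
st()
```

```text
t 9.93 pos [0.8897 0.0914 0.4708] q [-0.047  0.815  0.298  0.051  1.807 -1.732] F [-0.6  0.9  0. ] op 0.213
toolx az 97.63 toolx z 0.0096 tilt 13.02 tilt az 10.0
```

Emit:
{"fn": "servo_tool", "kwargs": {
  "increments": "0 6 -1 0 0; 0 6 -1 0 0; 0 6 -1 0 0; 0 6 -1 0 0"
}}

```text
time_s: 10.42
eef_pos: [0.9362, 0.1027, 0.4826]
eef_rot: [0.124, 0.647, 0.738, 0.146]
wrist_force: [0.2, -0.4, -0.8]
opening: 0.216
```

Run:
```python
from h import *
st()
```

```text
t 10.43 pos [0.9362 0.1027 0.4826] q [-0.039  0.818  0.298  0.07   1.645 -1.722] F [ 0.2 -0.4 -0.8] op 0.216
toolx az 97.59 toolx z 0.0058 tilt 22.16 tilt az 8.4
```

Emit:
{"fn": "servo_tool", "kwargs": {
  "increments": "-0.6 6 0 0 0; 0 6 0 0 0; 0 6 0 0 0; 0 6 0 0 0"
}}

```text
time_s: 10.92
eef_pos: [0.9834, 0.1076, 0.4959]
eef_rot: [0.177, 0.635, 0.724, 0.203]
wrist_force: [0.4, 0.4, -0.5]
opening: 0.216
```

Run:
```python
from h import *
st()
```

```text
t 10.93 pos [0.9834 0.1076 0.4959] q [-0.038  0.828  0.298  0.09   1.476 -1.722] F [ 0.4  0.4 -0.5] op 0.216
toolx az 97.48 toolx z 0.0023 tilt 31.29 tilt az 7.7
```

```bash
cat >> h.py <<'E'
a=np.radians(7.5);BR=np.array([[np.cos(a),-np.sin(a),0],[np.sin(a),np.cos(a),0],[0,0,1]]);BO=np.array([.5465,.1918,0])
b=np.radians(33);U=BR@[np.cos(b),0,np.sin(b)];N=BR@[np.sin(b),0,-np.cos(b)]
SC=BO+BR@[.075,0,.138]
def box(p): return BR.T@(np.array(p)-BO)
def slot(p):
    d=np.array(p)-SC;return np.round(1000*np.array([d@U,d@BR[:,1],d@N]),1)
E
python3 - <<'E'
from h import *
o,M=st();z=M[:,2]
E=SC-.002*U
S=E-.14*z
print(S); rel([S[0],S[1],.45]);rel(S);rel(E+.038*z)
E
```

```text
t 10.93 pos [0.9834 0.1076 0.4959] q [-0.038  0.828  0.298  0.09   1.476 -1.722] F [ 0.4  0.4 -0.5] op 0.216
toolx az 97.48 toolx z 0.0023 tilt 31.29 tilt az 7.7
[0.54713504 0.19162686 0.25654504]
tool-axes cm [ 14.   -38.42 -17.95]
tool-axes cm [ 13.96 -48.47  -1.42]
tool-axes cm [ 13.96 -48.47  16.38]
```

Emit:
{"fn": "servo_tool", "kwargs": {
  "increments": "1.4 -3.84 -1.8 0 0; 1.4 -3.84 -1.8 0 0; 1.4 -3.84 -1.8 0 0; 1.4 -3.84 -1.8 0 0; 1.4 -3.84 -1.8 0 0; 1.4 -3.84 -1.8 0 0; 1.4 -3.84 -1.8 0 0; 1.4 -3.84 -1.8 0 0; 1.4 -3.84 -1.8 0 0; 1.4 -3.84 -1.8 0 0"
}}

```text
time_s: 12.18
eef_pos: [0.5484, 0.1912, 0.4528]
eef_rot: [0.177, 0.635, 0.724, 0.204]
wrist_force: [-0.7, 0.7, 0.1]
opening: 0.22
```

Run:
```python
from h import *
o,M=st();z=M[:,2]
E=SC-.002*U
rel(E-.14*z);save('w4','wrist');
```

```text
t 12.18 pos [0.5484 0.1912 0.4528] q [ 0.13  -0.252  1.71   0.003  1.137 -1.572] F [-0.7  0.7  0.1] op 0.22
toolx az 97.48 toolx z 0.003 tilt 31.32 tilt az 7.8
tool-axes cm [ -0.   -10.31  16.71]
```

View pics/w4.png

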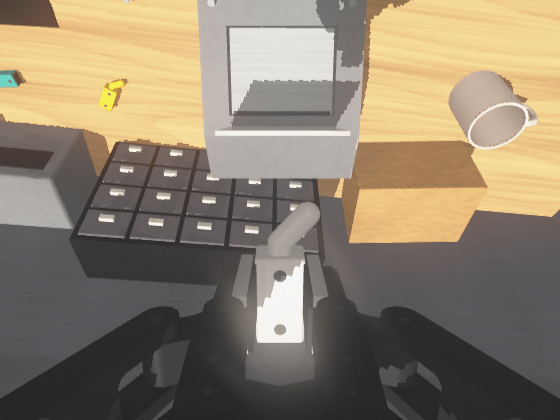

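Run:
```python
from h import *
im=cv2.imread('pics/w4.png')[0:185,190:380];cv2.imwrite('pics/w4z.png',cv2.resize(im,None,fx=4,fy=3.2*1.0,interpolation=2))
```

```text
(no output)
```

View pics/w4z.png

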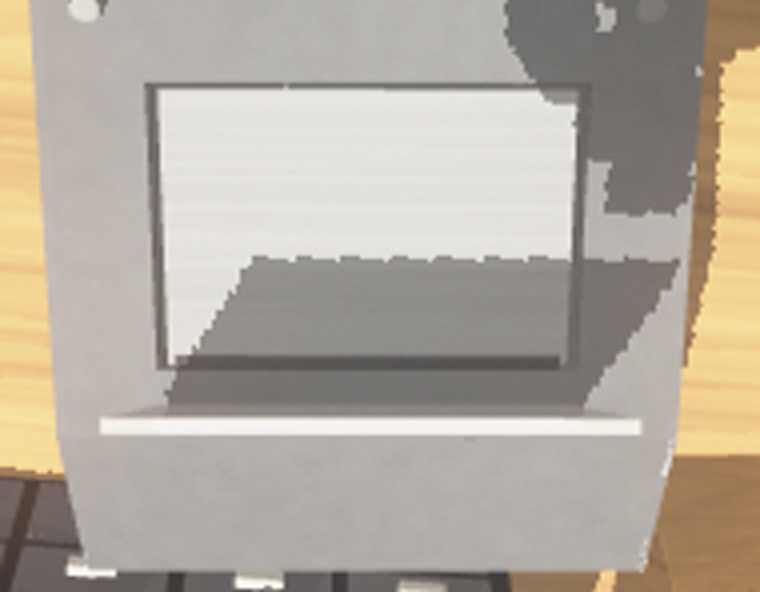

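Run:
```python
from h import *
f=np.load('pics/w4.npz');K,T=f['K'],f['T']
def onslope(x,y,off=0):
    u,v=x/4-.4+190,y/3.2-.4
    r=T[:3,:3]@np.array([(u-K[0,2])/K[0,0],(v-K[1,2])/K[1,1],1]);o=T[:3,3]
    s=((SC-o)@N-off)/(r@N);return slot(o+s*r)
for p in [(147,84),(591,84),(157,370),(577,370)]: print(onslope(*p))
for p in [(100,426),(640,427)]: print('guard',onslope(*p,off=.1))
```

```text
[-46.8 -58.   -0. ]
[-46.6  61.9   0. ]
[ 46.8 -58.8  -0. ]
[47.  61.5 -0. ]
guard [  60.8  -58.9 -100. ]
guard [  61.4   61.4 -100. ]
```

Emit:
{"fn": "servo_tool", "kwargs": {
  "increments": "0.15 -2.6 3.5 0 0; 0 -2.6 3.5 0 0; 0 -2.6 3.5 0 0; 0 -2.5 3.5 0 0; 0 0 2.7 0 0; 0 0 0 0 0"
}}

```text
time_s: 12.98
eef_pos: [0.5475, 0.1922, 0.2538]
eef_rot: [0.175, 0.636, 0.724, 0.202]
wrist_force: [-0.4, 0.7, -0.7]
opening: 0.214
```

Run:
```python
from h import *
o,M=st();z=M[:,2]
E=SC-.002*U+.001*BR[:,1]
print(slot(o['eef_pos']));rel(E-.14*z);rel(E+.038*z);save('s5','side')
```

```text
t 12.97 pos [0.5475 0.1922 0.2538] q [ 1.330e-01 -1.200e-01  1.996e+00  1.000e-03  7.250e-01 -1.568e+00] F [-0.4  0.7 -0.7] op 0.214
toolx az 97.44 toolx z 0.0027 tilt 31.0 tilt az 7.7
[   1.1    0.2 -137.4]
tool-axes cm [ 0.05  0.17 -0.26]
tool-axes cm [ 0.05  0.17 17.54]
```

View pics/s5.png

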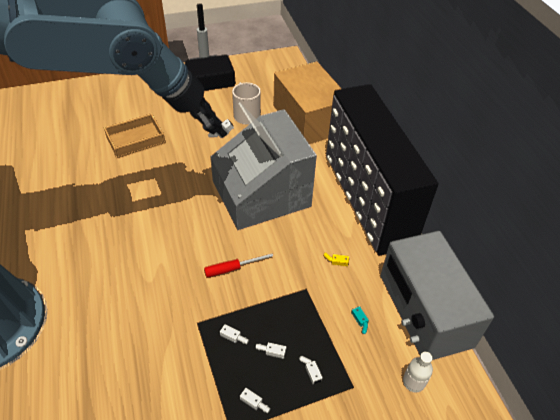

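Emit:
{"fn": "servo_tool", "kwargs": {
  "increments": "0.05 0.2 3 0 0; 0 0.2 4 0 0; 0 0 2.5 0 0; 0 0 1 0 0; 0 0 1 0 0; 0 0 1 0 0; 0 0 0 0 0"
}}

```text
time_s: 13.9
eef_pos: [0.6165, 0.2011, 0.1514]
eef_rot: [0.177, 0.636, 0.723, 0.203]
wrist_force: [-5.8, -2.1, 7.6]
opening: 0.213
```

Run:
```python
from h import *
o,M=st();z=M[:,2]
print(slot(o['eef_pos']),slot(o['eef_pos']+.017*z));save('w5','wrist')
```

```text
t 13.9 pos [0.6165 0.2011 0.1514] q [ 0.133  0.186  1.917  0.     0.493 -1.566] F [-5.8 -2.1  7.6] op 0.213
toolx az 97.37 toolx z 0.0024 tilt 31.27 tilt az 7.6
[  3.6   0.  -13.6] [3.1 0.1 3.4]
```

View pics/w5.png

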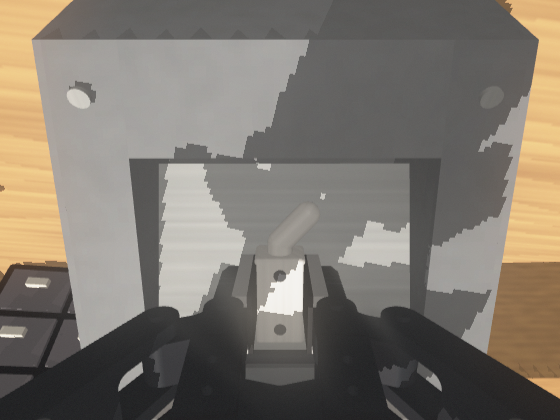

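Emit:
{"fn": "servo_tool", "kwargs": {
  "increments": "0 -0.08 1 0 0; 0 -0.08 1 0 0; 0 -0.08 1 0 0; 0 -0.08 1 0 0; 0 0 0.6 0 0; 0 0 0 0 0"
}}

```text
time_s: 14.7
eef_pos: [0.6348, 0.2036, 0.1074]
eef_rot: [0.175, 0.637, 0.724, 0.201]
wrist_force: [-4.3, -0.5, -2.3]
opening: 0.216
```

Run:
```python
from h import *
o,M=st();z=M[:,2]
print(slot(o['eef_pos']),slot(o['eef_pos']+.017*z));save('w6','wrist')
```

```text
t 14.7 pos [0.6348 0.2036 0.1074] q [ 0.133  0.299  1.884  0.     0.42  -1.566] F [-4.3 -0.5 -2.3] op 0.216
toolx az 97.37 toolx z 0.0025 tilt 30.89 tilt az 7.6
[-4.8  0.2 33.3] [-5.5  0.2 50.3]
```

View pics/w6.png

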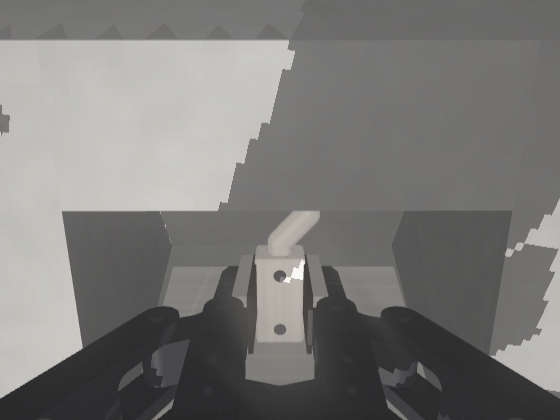

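Emit:
{"fn": "servo_tool", "kwargs": {
  "increments": "0 0.3 0.6 0 0; 0 0 0 0 0; 0 0 0 0 0.35; 0 0 0 0 0.35; 0 0 0 0 0.4; 0 0 0 0 0.4; 0 0 0 0 0.4; 0 0 0 0 0.4"
}}

```text
time_s: 15.75
eef_pos: [0.6418, 0.2043, 0.1049]
eef_rot: [0.176, 0.636, 0.723, 0.202]
wrist_force: [-4.2, 0.6, 0.3]
opening: 0.405
```

Run:
```python
from h import *
o,M=st();z=M[:,2]
print(slot(o['eef_pos']),slot(o['eef_pos']+.017*z));save('w7','wrist')
```

```text
t 15.75 pos [0.6418 0.2043 0.1049] q [ 0.132  0.316  1.869  0.     0.414 -1.566] F [-4.2  0.6  0.3] op 0.405
toolx az 97.36 toolx z 0.0025 tilt 31.08 tilt az 7.6
[-0.4 -0.  39.3] [-0.9 -0.  56.3]
```

View pics/w7.png

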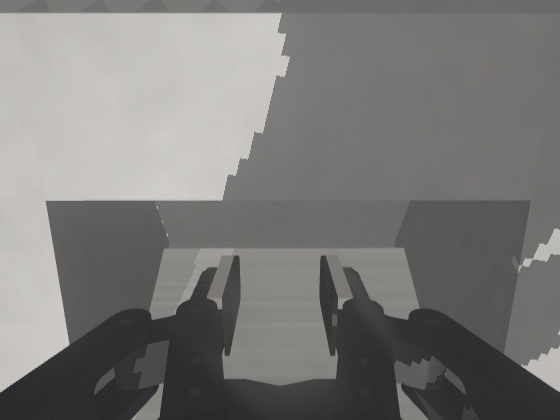

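Emit:
{"fn": "servo_tool", "kwargs": {
  "increments": "0 0 -1 0 0.4; 0 0 -2 0 0.4; 0 0 -3 0 0.4; 0 0 -4 0 0.4; 0 0 -5 0 0.4; 0 0 -5 0 0.4; 0 -2 -4 0 0.4; 0 -3 -3 0 0.4; 0 -4 -3 0 0.4; 0 -4 -3 0 0.4"
}}

```text
time_s: 17.05
eef_pos: [0.3618, 0.1675, 0.3224]
eef_rot: [0.178, 0.636, 0.723, 0.204]
wrist_force: [-0.0, -0.3, 1.1]
opening: 0.398
```

Run:
```python
from h import *
st();save('s8','side');save('t8','top');rel([.38,.05,.36])
```

```text
t 17.05 pos [0.3618 0.1675 0.3224] q [ 1.350e-01 -7.370e-01  2.254e+00 -2.000e-03  1.077e+00 -1.563e+00] F [-0.  -0.3  1.1] op 0.398
toolx az 97.34 toolx z 0.0024 tilt 31.36 tilt az 7.6
tool-axes cm [-11.92   2.2   -2.85]
```

View pics/s8.png

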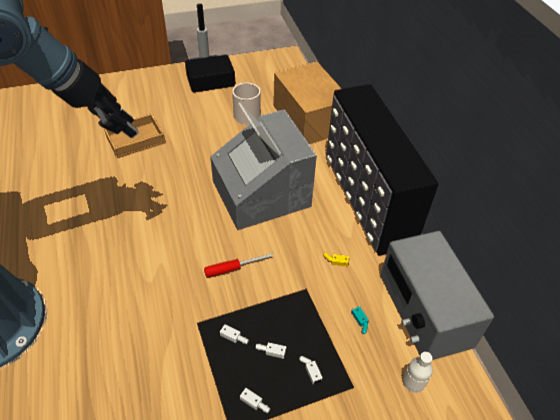

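View pics/t8.png

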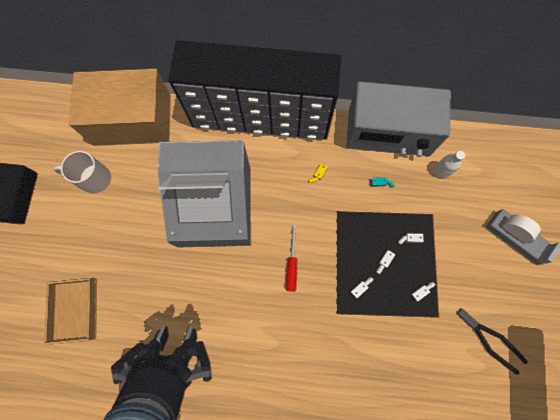

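Emit:
{"fn": "servo_tool", "kwargs": {
  "increments": "-3 0 0 0 0.7; -3 0 0 0 0.7; -3 0 0 0 0.7; -2.8 0 0 0 0.7; 0 -3 1.5 0 0.7; 0 -3 1.5 0 0.7; 0 -3 1.5 0 0.7"
}}

```text
time_s: 18.02
eef_pos: [0.3559, 0.0471, 0.2321]
eef_rot: [0.171, 0.638, 0.725, 0.194]
wrist_force: [-0.5, -0.6, -0.1]
opening: 0.699
```

Run:
```python
from h import *
st()
```

```text
t 18.02 pos [0.3559 0.0471 0.2321] q [-0.467 -0.894  2.482  0.315  1.127 -2.238] F [-0.5 -0.6 -0.1] op 0.699
toolx az 97.24 toolx z -0.0001 tilt 30.0 tilt az 7.2
```

Emit:
{"fn": "servo_tool", "kwargs": {
  "increments": "0 -5 -2.5 0 0.7; 0 -5 -2.5 0 0.7"
}}

```text
time_s: 18.27
eef_pos: [0.3365, 0.0466, 0.2125]
eef_rot: [0.15, 0.644, 0.731, 0.17]
wrist_force: [-0.3, -0.1, 1.0]
opening: 0.703
```

Run:
```python
from h import *
st()
```

```text
t 18.27 pos [0.3365 0.0466 0.2125] q [-0.463 -0.894  2.502  0.271  1.159 -2.223] F [-0.3 -0.1  1. ] op 0.703
toolx az 97.28 toolx z -0.0002 tilt 26.22 tilt az 7.3
```

Emit:
{"fn": "servo_tool", "kwargs": {
  "increments": "0 -5 -3.5 0 0.7; 0 -5 -3.5 0 0.7; 0 -5 -3.5 0 0.7; 0 -5 -3.5 0 0.7"
}}

```text
time_s: 18.77
eef_pos: [0.2986, 0.0518, 0.2361]
eef_rot: [0.104, 0.654, 0.741, 0.112]
wrist_force: [-0.5, -0.5, 0.2]
opening: 0.694
```

Run:
```python
from h import *
st()
```

```text
t 18.77 pos [0.2986 0.0518 0.2361] q [-0.387 -0.894  2.423  0.146  1.34  -2.097] F [-0.5 -0.5  0.2] op 0.694
toolx az 97.13 toolx z -0.0077 tilt 17.65 tilt az 5.7
```

Emit:
{"fn": "servo_tool", "kwargs": {
  "increments": "-0.8 -5 -2.5 0 0.7; -0.8 -5 -2.5 0 0.7; -0.8 -5 -2.5 0 0.7; -0.8 -5 -2.5 0 0.7"
}}

```text
time_s: 19.27
eef_pos: [0.2638, 0.015, 0.2708]
eef_rot: [0.057, 0.659, 0.748, 0.059]
wrist_force: [0.1, 0.2, -0.3]
opening: 0.701
```

Run:
```python
from h import *
st()
```

```text
t 19.27 pos [0.2638 0.015  0.2708] q [-0.529 -0.894  2.337  0.094  1.563 -2.22 ] F [ 0.1  0.2 -0.3] op 0.701
toolx az 97.18 toolx z -0.0073 tilt 9.41 tilt az 4.6
```

Emit:
{"fn": "servo_tool", "kwargs": {
  "increments": "-1 -5 -1.5 0 0.7; -0.5 -5 -1 0 0.7; 0 -5 -1 0 0.7; 0 -5 -1 0 0.7"
}}

```text
time_s: 19.77
eef_pos: [0.2176, -0.049, 0.2904]
eef_rot: [0.003, 0.66, 0.751, 0.024]
wrist_force: [0.2, -0.3, -0.0]
opening: 0.701
```

Run:
```python
from h import *
st()
```

```text
t 19.77 pos [ 0.2176 -0.049   0.2904] q [-0.857 -0.894  2.292  0.049  1.745 -2.547] F [ 0.2 -0.3 -0. ] op 0.701
toolx az 97.35 toolx z 0.0278 tilt 2.76 tilt az 42.7
```

Run:
```python
from h import *
rel([.6156,-.2872,.25])
```

```text
tool-axes cm [-28.82  36.27   4.67]
```

Emit:
{"fn": "servo_tool", "kwargs": {
  "increments": "-2.88 3.63 0.47 0 0.7; -2.88 3.63 0.47 0 0.7; -2.88 3.63 0.47 0 0.7; -2.88 3.63 0.47 0 0.7; -2.88 3.63 0.47 0 0.7; -2.88 3.63 0.47 0 0.7; -2.88 3.63 0.47 0 0.7; -2.88 3.63 0.47 0 0.7; -2.88 3.63 0.47 0 0.7; -2.88 3.63 0.47 0 0.7"
}}

```text
time_s: 21.02
eef_pos: [0.6183, -0.2874, 0.2486]
eef_rot: [0.003, 0.66, 0.75, 0.024]
wrist_force: [0.1, 0.4, 0.5]
opening: 0.7
```

Emit:
{"fn": "servo_tool", "kwargs": {
  "increments": "0 0 0 0.18 0.7; 0 0 0 0.18 0.7; 0 0 0 0.18 0.7; 0 0 0 0.18 0.7; 0 0 0 0.18 0.7; 0 0 0 0.18 0.7; 0 0 0 0.18 0.7; 0 0 0 0.18 0.7; 0 0 0 0.18 0.7; 0 0 0 0 0.7"
}}

```text
time_s: 22.28
eef_pos: [0.6168, -0.2866, 0.2487]
eef_rot: [-0.016, 0.999, 0.04, 0.019]
wrist_force: [-0.4, 0.9, 0.1]
opening: 0.7
```

Run:
```python
from h import *
st();rel([.6156,-.2872,.15]);rel([.6156,-.2872,.0215]);save('w9','wrist')
```

```text
t 22.27 pos [ 0.6168 -0.2866  0.2487] q [-0.631  0.399  1.333  0.049  1.4   -0.719] F [-0.4  0.9  0.1] op 0.7
toolx az 4.54 toolx z 0.0387 tilt 2.81 tilt az 42.4
tool-axes cm [-0.51  0.35  9.85]
tool-axes cm [-1.    0.74 22.68]
```

View pics/w9.png

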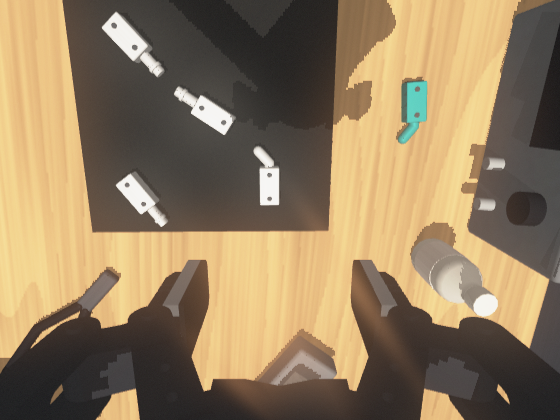

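Run:
```python
from h import *
f=np.load('pics/w9.npz');K,T=f['K'],f['T']
im=f['im'][140:215,240:300,::-1];cv2.imwrite('pics/w9z.png',cv2.resize(im,None,fx=8,fy=8,interpolation=2))
```

```text
(no output)
```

View pics/w9z.png

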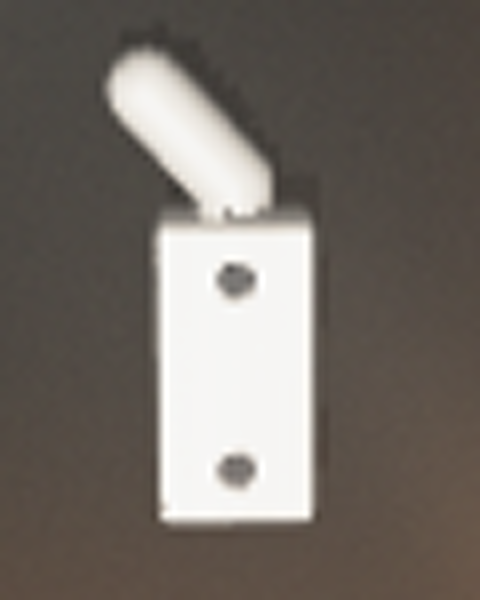

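Run:
```python
from h import *
f=np.load('pics/w9.npz');K,T=f['K'],f['T']
P=[ray(240+x/8-.44,140+y/8-.44,.019,K,T) for x,y in ((237,280),(237,469))]
v=P[0]-P[1];c=(P[0]+P[1])/2;print(c,np.degrees(np.arctan2(v[1],v[0])))
```

```text
[ 0.61594616 -0.29187689  0.019     ] 94.1392236620966
```

Emit:
{"fn": "servo_tool", "kwargs": {
  "increments": "-0.5 0.35 5 0 0.7; -0.2 0.1 5 0 0.7; -0.1 0.1 5 0 0.7; -0.1 0.1 4 0 0.7; -0.1 0.09 2 0 0.7; 0 0 1 0 0.7; 0 0 0.55 0 0.7; 0 0 0 0 0.7"
}}

```text
time_s: 23.32
eef_pos: [0.6154, -0.2873, 0.0231]
eef_rot: [-0.016, 0.999, 0.039, 0.019]
wrist_force: [0.3, 0.2, 1.1]
opening: 0.696
```

Run:
```python
from h import *
st();rel([.6156,-.2870,.0220]);save('w10','wrist')
```

```text
t 23.32 pos [ 0.6154 -0.2873  0.0231] q [-0.633  0.65   1.459  0.057  1.022 -0.741] F [0.3 0.2 1.1] op 0.696
toolx az 4.47 toolx z 0.0397 tilt 2.86 tilt az 41.7
tool-axes cm [ 0.01 -0.03  0.11]
```

View pics/w10.png

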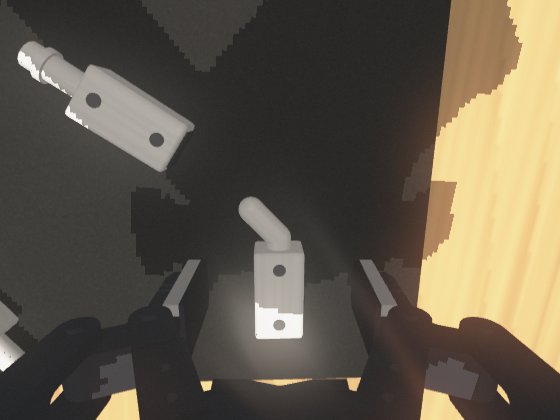

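Centred. Grip and lift.

Emit:
{"fn": "servo_tool", "kwargs": {
  "increments": "0 0 0.1 0 0; 0 0 0 0 0; 0 0 0 0 0; 0 0 0 0 0; 0 0 -0.5 0 0; 0 0 -2 0 0; 0 0 -5 0 0; 0 0 -6 0 0; 0 0 -6 0 0; 0 0 -6 0 0"
}}

```text
time_s: 24.62
eef_pos: [0.6052, -0.2955, 0.2791]
eef_rot: [-0.016, 0.999, 0.039, 0.019]
wrist_force: [1.0, 0.8, -1.3]
opening: 0.216
```

Run:
```python
from h import *
st();rel([.80,-.02,.42]);save('w11','wrist')
```

```text
t 24.62 pos [ 0.6052 -0.2955  0.2791] q [-0.652  0.364  1.319  0.049  1.45  -0.736] F [ 1.   0.8 -1.3] op 0.216
toolx az 4.44 toolx z 0.0392 tilt 2.85 tilt az 42.3
tool-axes cm [ 22.09 -26.35 -12.44]
```

View pics/w11.png

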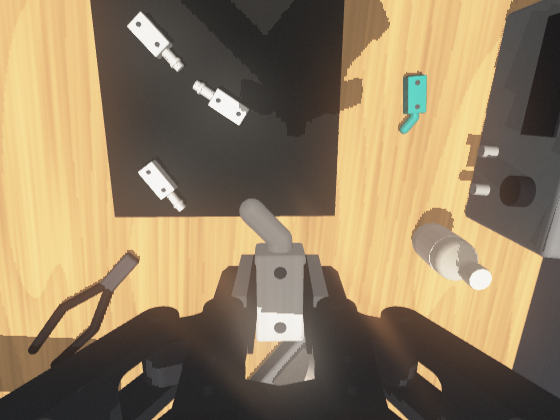

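Emit:
{"fn": "servo_tool", "kwargs": {
  "increments": "0 0 -1.5 -0.181 0; 0 0 -1.5 -0.181 0; 0 0 -1.5 -0.181 0; 0 0 -1.5 -0.181 0; 0 0 -1.5 -0.181 0; 0 0 -1.5 -0.181 0; 0 0 -1.5 -0.181 0; 0 0 -1.5 -0.181 0; 0 0 -1.5 -0.177 0; 0 0 0 0 0"
}}

```text
time_s: 25.92
eef_pos: [0.6009, -0.3004, 0.413]
eef_rot: [0.004, 0.659, 0.752, 0.025]
wrist_force: [-0.1, -1.1, -0.2]
opening: 0.216
```

Run:
```python
from h import *
st();rel([.82,.062,.42])
```

```text
t 25.93 pos [ 0.6009 -0.3004  0.413 ] q [-0.662  0.311  1.126  0.049  1.693 -2.357] F [-0.1 -1.1 -0.2] op 0.216
toolx az 97.52 toolx z 0.0266 tilt 2.88 tilt az 39.5
tool-axes cm [33.06 26.43  1.3 ]
```

Emit:
{"fn": "servo_tool", "kwargs": {
  "increments": "3.67 2.94 0.14 0 0; 3.67 2.94 0.14 0 0; 3.67 2.94 0.14 0 0; 3.67 2.94 0.14 0 0; 3.67 2.94 0.14 0 0; 3.67 2.94 0.14 0 0; 3.67 2.94 0.14 0 0; 3.67 2.94 0.14 0 0; 3.7 2.94 0.14 0 0"
}}

```text
time_s: 27.05
eef_pos: [0.8199, 0.0639, 0.4175]
eef_rot: [0.002, 0.66, 0.751, 0.024]
wrist_force: [0.3, -0.3, -0.8]
opening: 0.214
```

Emit:
{"fn": "servo_tool", "kwargs": {
  "increments": "0 5 -2 0 0; 0 5 -2 0 0; 0 5 -2 0 0; 0 5 -2 0 0"
}}

```text
time_s: 27.55
eef_pos: [0.8807, 0.0757, 0.4508]
eef_rot: [0.045, 0.658, 0.749, 0.069]
wrist_force: [-0.3, -0.8, -0.4]
opening: 0.216
```

Run:
```python
from h import *
st()
```

```text
t 27.55 pos [0.8807 0.0757 0.4508] q [-0.067  0.835  0.298  0.056  1.853 -1.746] F [-0.3 -0.8 -0.4] op 0.216
toolx az 97.5 toolx z 0.0228 tilt 9.45 tilt az 15.4
```

Emit:
{"fn": "servo_tool", "kwargs": {
  "increments": "-1.5 6 -1 0 0; -0.5 6 -1 0 0; -0.5 6 -1 0 0; -0.5 6 0 0 0; -0.5 6 0 0 0"
}}

```text
time_s: 28.18
eef_pos: [0.9517, 0.0636, 0.4417]
eef_rot: [0.114, 0.65, 0.738, 0.139]
wrist_force: [-0.0, -0.4, -0.6]
opening: 0.21
```

Run:
```python
from h import *
st()
```

```text
t 28.18 pos [0.9517 0.0636 0.4417] q [-0.084  0.864  0.298  0.086  1.628 -1.761] F [-0.  -0.4 -0.6] op 0.21
toolx az 97.33 toolx z 0.0118 tilt 20.72 tilt az 9.1
```

Emit:
{"fn": "servo_tool", "kwargs": {
  "increments": "-1 6 0 0 0; -1 6 -0.5 0 0; -0.5 6 -0.5 0 0; -0.5 6 -0.5 0 0; -0.3 6 -0.5 0 0"
}}

```text
time_s: 28.8
eef_pos: [1.0005, 0.0546, 0.4777]
eef_rot: [0.182, 0.637, 0.72, 0.206]
wrist_force: [0.2, 0.3, -0.4]
opening: 0.214
```

Run:
```python
from h import *
o,M=st();z=M[:,2]
E=SC+.000*U+.001*BR[:,1]
S=E-.14*z;rel([S[0],S[1],.45]);rel(S)
```

```text
t 28.8 pos [1.0005 0.0546 0.4777] q [-0.098  0.852  0.298  0.117  1.446 -1.774] F [ 0.2  0.3 -0.4] op 0.214
toolx az 97.04 toolx z -0.0007 tilt 31.94 tilt az 7.0
tool-axes cm [ 19.35 -38.19 -20.56]
tool-axes cm [ 19.36 -48.41  -4.16]
```

Good tilt. Go to the staging point (via z≈0.45).

Emit:
{"fn": "servo_tool", "kwargs": {
  "increments": "1.93 -3.82 -2.06 0 0; 1.93 -3.82 -2.06 0 0; 1.93 -3.82 -2.06 0 0; 1.93 -3.82 -2.06 0 0; 1.93 -3.82 -2.06 0 0; 1.93 -3.82 -2.06 0 0; 1.93 -3.82 -2.06 0 0; 1.93 -3.82 -2.06 0 0; 1.93 -3.82 -2.06 0 0; 1.93 -3.82 -2.06 0 0"
}}

```text
time_s: 30.05
eef_pos: [0.5499, 0.1924, 0.4527]
eef_rot: [0.182, 0.637, 0.72, 0.206]
wrist_force: [-0.5, 1.0, 0.2]
opening: 0.216
```

Emit:
{"fn": "servo_tool", "kwargs": {
  "increments": "0 -2.5 4 0 0; 0 -2.5 4 0 0; 0 -2.5 4 0 0; 0 -2.5 4 0 0; 0 0 0 0 0"
}}

```text
time_s: 30.68
eef_pos: [0.5482, 0.1915, 0.2589]
eef_rot: [0.179, 0.638, 0.721, 0.203]
wrist_force: [-0.3, 0.1, -0.6]
opening: 0.218
```

Run:
```python
from h import *
o,M=st();z=M[:,2]
E=SC+.000*U+.001*BR[:,1]
print(slot(o['eef_pos']));rel(E-.14*z);rel(E+.038*z);save('w12','wrist')
```

```text
t 30.68 pos [0.5482 0.1915 0.2589] q [ 0.135 -0.127  1.993 -0.009  0.728 -1.554] F [-0.3  0.1 -0.6] op 0.218
toolx az 97.06 toolx z 0.0 tilt 31.37 tilt az 7.1
[   4.3   -0.5 -141.3]
tool-axes cm [ 0.21 -0.03  0.14]
tool-axes cm [ 0.21 -0.03 17.94]
```

View pics/w12.png

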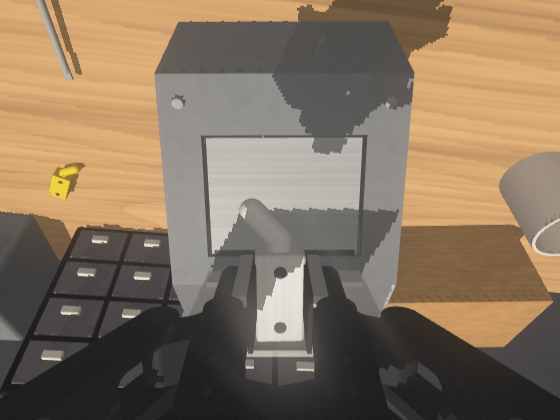

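Emit:
{"fn": "servo_tool", "kwargs": {
  "increments": "0.2 0 3 0 0; 0 0 4 0 0; 0 0 3 0 0; 0 0 1 0 0; 0 0 1 0 0; 0 0 1 0 0; 0 0 1 0 0; 0 0 1 0 0; 0 0 1 0 0; 0 0 0 0 0"
}}

```text
time_s: 31.98
eef_pos: [0.6318, 0.2039, 0.1247]
eef_rot: [0.18, 0.637, 0.721, 0.203]
wrist_force: [-6.9, -0.5, -0.3]
opening: 0.215
```

Run:
```python
from h import *
o,M=st();z=M[:,2]
E=SC+.001*BR[:,1];rel(E+.038*z)
print(slot(o['eef_pos']),slot(o['eef_pos']+.017*z));save('w13','wrist')
```

```text
t 31.98 pos [0.6318 0.2039 0.1247] q [ 0.137  0.262  1.891 -0.017  0.439 -1.543] F [-6.9 -0.5 -0.3] op 0.215
toolx az 97.07 toolx z -0.0002 tilt 31.47 tilt az 7.0
tool-axes cm [ 0.01 -0.26  2.09]
[ 2.1  0.8 17.2] [ 1.6  0.8 34.2]
```

View pics/w13.png

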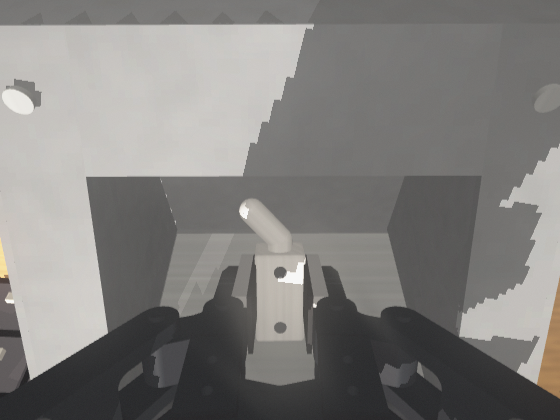

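Emit:
{"fn": "servo_tool", "kwargs": {
  "increments": "0 -0.1 1 0 0; 0 0 1.1 0 0; 0 0 0 0 0; 0 0 0 0 0.35; 0 0 0 0 0.35; 0 0 0 0 0.4; 0 0 0 0 0.4; 0 0 0 0 0.4; 0 0 0 0 0.4"
}}

```text
time_s: 33.15
eef_pos: [0.6436, 0.205, 0.1078]
eef_rot: [0.181, 0.637, 0.721, 0.205]
wrist_force: [-3.6, -3.6, -1.7]
opening: 0.402
```

Run:
```python
from h import *
o,M=st();z=M[:,2]
print(slot(o['eef_pos']),slot(o['eef_pos']+.017*z));save('w14','wrist')
```

```text
t 33.15 pos [0.6436 0.205  0.1078] q [ 0.136  0.313  1.87  -0.018  0.405 -1.543] F [-3.6 -3.6 -1.7] op 0.402
toolx az 97.04 toolx z -0.0002 tilt 31.72 tilt az 7.0
[ 2.8  0.4 37.9] [ 2.4  0.3 54.9]
```

View pics/w14.png

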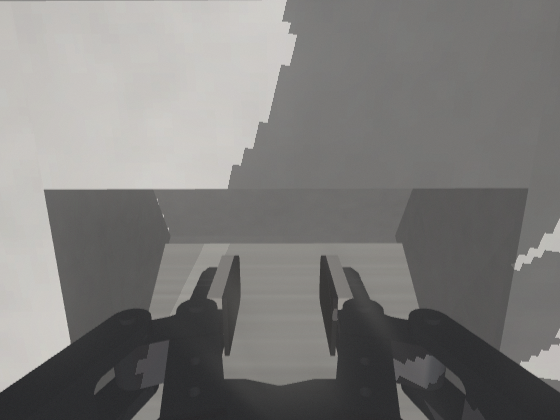

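The shell has dropped. Retract.

Emit:
{"fn": "servo_tool", "kwargs": {
  "increments": "0 0 -1 0 0.4; 0 0 -2 0 0.4; 0 0 -3 0 0.4; 0 0 -4 0 0.4; 0 0 -5 0 0.4; 0 0 -5 0 0.4; 0 -2 -4 0 0.4; 0 -2 -3 0 0.4; 0 0 0 0 0.4; 0 0 0 0 0.4"
}}

```text
time_s: 34.45
eef_pos: [0.4699, 0.1837, 0.318]
eef_rot: [0.182, 0.637, 0.72, 0.206]
wrist_force: [0.6, -0.5, 0.1]
opening: 0.403
```

Emit:
{"fn": "servo_tool", "kwargs": {
  "increments": "0 0 0 0 0.4; 0 0 0 0 0.4; 0 0 0 0 0.4; 0 0 0 0 0.4"
}}

```text
time_s: 34.95
eef_pos: [0.469, 0.1835, 0.3159]
eef_rot: [0.181, 0.637, 0.721, 0.204]
wrist_force: [0.7, -0.3, -0.3]
opening: 0.401
```

Run:
```python
from h import *
st();a=save('s15','side')[0];b=save('t15','top')[0]
cv2.imwrite('pics/c15.png',np.hstack([cv2.resize(a[60:420,190:360],None,fx=1.6,fy=1.6),cv2.resize(b[130:325,150:445],None,fx=1.7,fy=1.7)[:331].repeat(1,0) if 0 else cv2.copyMakeBorder(cv2.resize(b[130:325,150:445],None,fx=1.7,fy=1.7,interpolation=2),0,576-332 if 0 else 576-cv2.resize(b[130:325,150:445],None,fx=1.7,fy=1.7).shape[0],0,0,0)])[:,:,::-1])
```

```text
t 34.95 pos [0.469  0.1835 0.3159] q [ 0.144 -0.396  2.084 -0.014  0.902 -1.545] F [ 0.7 -0.3 -0.3] op 0.401
toolx az 97.05 toolx z -0.0002 tilt 31.67 tilt az 7.0
```

View pics/c15.png

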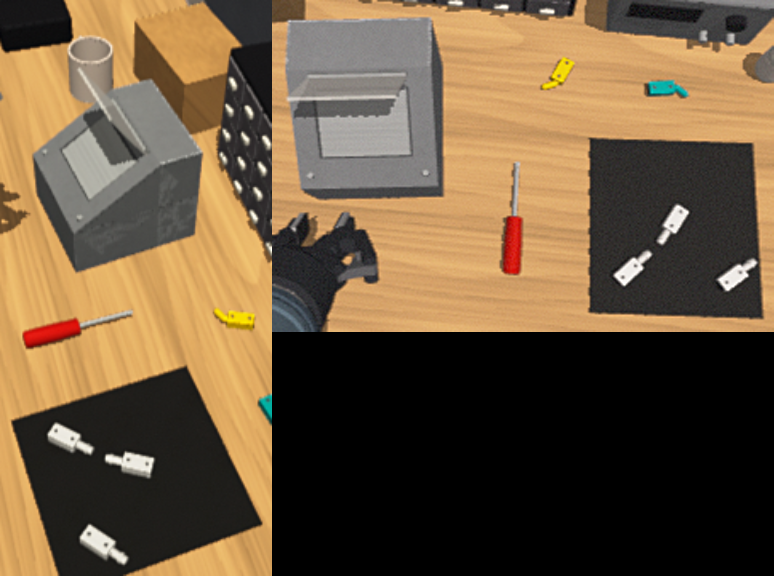

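The flap is shut, only the three straight shells are left on the mat where they were, and the gripper is clear.

Run:
```python
from bench import ctrl
print(ctrl.hand_in())
```

```text
the job is handed in; nothing more can be done
None
```

I put both bent shells, B first and then A, into the reject box through the sprung flap and handed the job in at about 35 s of the 67 s allowed. `hand_in` gives no verdict, so I don't know how it was judged.

- **Method:** The moves can't tilt the tool directly. I got the roughly 31° tilt by pushing the arm against its outer reach limit, and straightened the tool again at its inner limit. With the fingertips about 55 mm in, I opened the jaws to release each shell.
- **Last checks:**
  - After each release the wrist camera showed the jaws empty.
  - The last top and side pictures show the flap shut and three straight shells on the mat, by eye where they were at the start.
  - The gripper is clear, with a wrist force under 1 N.
- **Not confirmed:**
  - The shells can't be seen inside the closed box, so I inferred that they rest on the floor.
  - While I pushed against the limits, joint 3 read 0.298 (listed minimum 0.30) and joint 2 read -0.894 (listed minimum -0.89). I took this as rounding of the listed ranges. No fault was reported, but I could not check it.

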